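# Open the safety cap of the cleaner bottle in its crate cell

## Task

Stand the blue cleaner bottle upright in the empty cell of the wooden crate (the one with the green mat), so that the cell keeps it from turning. Then push its orange safety cap down, twist it anticlockwise while it is down until it is free, lift it off and finish while still holding it in the gripper, about 5 to 10 cm straight above the open bottle, which stays standing in its cell. Leave all the other things where they are.

Things in the scene. Friction and masses are not known exactly. Their poses are not given: they have to be found in the camera images.
- bottle: blue cleaner bottle, loose, 0.2 to 0.5 kg, upright on the table. Body 60 x 60 x 113 mm tall, shoulder 48 x 48 mm up to 125 mm, neck top at 148 mm (plunger to 156), cap rim at 134 mm, cap top at 161 mm. Origin: centre of the underside; z up, x and y square to its flat sides (labels on +x and -x). It can be lifted by its locked cap (0.5 mm play) or by its body.
- cap: orange round (12-sided) push-and-turn cap, loose, 25 g, 44 mm across, 27 mm tall. Origin: centre of its lower rim, z up; black stripe on top along +x. At the start its x is along the bottle's x. Locked it only takes the bottle along. Pushed down 5 to 7 mm and kept down it turns anticlockwise (clockwise is stopped); free from 46 degrees relative to the bottle, stop at about 90: turn 55 to 80.
- spring (a joint): spring plunger in the bottle neck under the cap: how far the cap is pushed down, in m: 0 at rest, about 0.0075 fully down; the lock is cleared at 0.0045. It takes about 5 N to start it, 9 N at 4.5 mm and 11 N at 7.5 mm.
- crate: fixed wooden crate 80 (its x) x 228 (its y) x 65 mm tall, walls, dividers and floor 6 mm thick, a row of three cells 68 x 68 mm at y = -74, 0 and +74 mm. Origin: centre of the underside, z up. One cell is empty, the others hold jar and tin. In a cell the bottle has 4 mm play each side and can turn up to about 10 degrees either way.
- mat: thin green mat, 62 x 62 x 2 mm, fixed on the floor of the one empty cell. Origin: centre of its underside, 6 mm above the table; axes parallel to the crate's. The bottle stands on its top face.
- jar: closed glass jar with a steel lid, 60 mm diameter, 105 mm tall, standing in another cell of the crate; leave it. Origin: centre of the underside.
- tin: tin with a yellow label, 62 mm diameter, 85 mm tall, standing in another cell of the crate; leave it. Origin: centre of the underside.
- spatula_grip (a point): wooden spatula, 280 mm long, lying on the table; leave it. This point: in its handle, on the robot's side.
- bowl: small white ceramic bowl, 110 mm diameter, 45 mm tall; leave it. Origin: centre of the underside.
- ladle: steel ladle lying on the table, scoop of 72 mm diameter and 30 mm tall, handle along +x, about 300 mm long in all; leave it. Origin: under the scoop's centre.
- mug: blue mug, 80 mm diameter, 88 mm tall, handle at its +y; leave it. Origin: centre of the underside.
Mind the look-alikes: they are no part of the job. Of the things like the cap, leave any that is white; of the rest the larger one is meant.

How it is judged:
By the outcome, as a careful person would: the job done as asked, in the order asked, and still so for the second after the job is handed in, while the arm keeps its last pose, push and grip.
It also fails if it takes over 51 s, if anything falls off the work surface, if the arm or the gripper's body presses on something with over 40 N, if the wrist force passes 120 N, or if a joint passes its speed limit or range.

## Robot

A 6-joint arm with a two-finger parallel gripper is mounted at the origin on the work surface. World frame = base frame: x ahead of the robot, y to its left, z up, the work surface at z = 0. Lengths are in mm, angles in rad, forces in N, time in s.
With the tool pointing down it reaches from about 250 to 800 mm from the base axis. Payload 8.5 kg.
Tool frame: the origin (TCP) lies at the very end of the fingers, on their centre line; the grasp point (between the pads) lies 19 mm behind it (manip.hold_point_z is the distance from the TCP to the grasp point, in mm); z points along the fingers, y is the line along which they close (so a half turn about z gives the same grasp; the last joint's range is limited). The gripper opens to 85 mm and grips with 20 to 120 N. Pads are 22 mm wide; open, the fingers measure 114 mm over their backs; the gripper's body (76 mm by 85 mm) begins 54 mm behind the grasp point. The pads swing forward as they close: fully open they stand 13 mm farther back than shut.
Start: joints at [-1.298, 0.238, -0.013, 1.319, 0, 1.571], TCP at [141.436, -505.544, 231.276] pointing down, gripper open.
Joint ranges: [-2.66, 2.66], [-1.03, 1.9], [-1.14, 1.46], [-1.82, 2.27], [-1.45, 1.34], [-3.14, 3.14]. Speed limits (rad/s): [2.22, 2.22, 2.79, 3.14, 3.14, 3.14].

## Interface

Orientations are given as a unit quaternion [w, x, y, z].
In Python, from plant import manip gives the robot as it stands.
- The arm moves only by the tool move_arm, never from a script. Its argument "steps" is a list of rows, each an object of numbers: "grip": the opening in per cent of the stroke, from 0 (shut) to 100 (fully open); "tx", "ty", "tz": the shift along the tool's x, y, z each as a share of 0.05 m, from -1 to 1; "wx", "wy", "wz": the turn, a rotation vector about the tool's x, y, z each as a share of 4 degrees, from -1 to 1. In form: [{"grip": .., "tx": .., "ty": .., "tz": .., "wx": .., "wy": .., "wz": ..}, ...]. A call has 1 to 10 rows; each row shifts and turns the commanded pose from where the row before left it, along the tool's axes as they then stand; what a row does not reach is not made up. A row lasts 1/10 s, in which the tool goes at most 50 mm and 8.59 degrees, less where a joint would pass 70% of its speed; a pose out of reach is approached as far as the arm can. A call with a number of a shift or a turn outside -1 to 1 is refused whole. A call with a gripper value outside its range is refused whole. The fingers move at their own pace and stop on an object; "newtons" is the grip in N (left out, the last holds). Time passes only in rows, so rows that do not move let the fingers close. It gives the time, the measured TCP pose, the force, the opening and the grip force at its end, in the units of the state.
- manip.read_state(): the state, without advancing time (a new reading comes with each control period).
- manip.snapshot(name): name is "scene" or "side" or "wrist"; returns a dict with "pixels" (400x640x3 uint8, blue, green, red), "range_z" (400x640 float32, mm along the optical axis (not along the pixel's ray), 0 where there is no reading), "fx", "fy", "cx", "cy" (pixels), "dist_coeffs" ([k1, k2, p1, p2, k3] as OpenCV has them; the pictures are not rectified), "position" and "attitude" of the camera in the world. Camera axes: x right, y down, z forward; pixel columns grow to the right and rows downward; lengths in mm; the calibration is good to about 2 mm. A picture is of the moment at which its call begins.
- manip.sign_off(): hands the job in; it is judged then, once.
The state is a dict: "time": time; "joint_positions": joint angles; "joint_velocities": joint speeds; "effort": joint torques, N m; "tool_pos": TCP position; "orientation": TCP orientation; "ft_force": force on the tool from outside, world axes, zero at the start; "moment": the same for the moment, N m; "gripper_width": finger opening in mm; "grip_force": force on a finger pad.
Only numpy, scipy, OpenCV 4.12 (cv2) and the standard library are available. Lean on these libraries where they do the work, as an engineer would, in place of code of your own. Each camera call takes 0.05 s, during which the arm holds its last target. There are 200 camera calls.

## Working session

There is one attempt and no reset: what is moved stays moved. The work goes in short steps, Python scripts to look and compute and a tool call to move; the robot and the scene stay as the last step left them, time stands still between calls to the robot, and variables do not carry over. Pictures are saved under pics/ and viewed, at most 10 in all, crops included, and the job is handed in when it is done.

Besides the shell and the picture viewer there is one more tool, called after "Call:" by a JSON object that holds its "name" and its "arguments". move_arm: Moves the arm, as the interface text tells. Its arguments: {"type":"object","properties":{"steps":{"type":"array"},"newtons":{"type":"number"}},"required":["steps"]}

```bash
ls; mkdir -p pics; cat > h.py <<'E'
import numpy as np, cv2
from scipy.spatial.transform import Rotation as R
from plant import manip
def snap(n,save=None):
    s=manip.snapshot(n)
    if save: cv2.imwrite(f'pics/{save}.png',s['pixels'])
    q=np.array(s['attitude'],float)
    s['Rm']=q.reshape(3,3) if q.size==9 else R.from_quat(q[[1,2,3,0]]).as_matrix()
    s['K']=np.array([[s['fx'],0,s['cx']],[0,s['fy'],s['cy']],[0,0,1]],float)
    return s
def rays(s,uv):
    p=cv2.undistortPoints(np.array(uv,float).reshape(-1,1,2),s['K'],np.array(s['dist_coeffs'],float)).reshape(-1,2)
    return np.c_[p,np.ones(len(p))]
def onplane(s,uv,z):
    d=rays(s,uv)@s['Rm'].T; o=np.array(s['position'],float)
    return o+d*((z-o[2])/d[:,2])[:,None]
def depthpts(s,uv):
    uv=np.array(uv,int); z=s['range_z'][uv[:,1],uv[:,0]]
    return np.array(s['position'])+(rays(s,uv)*z[:,None])@s['Rm'].T
E
python3 - <<'E'
from h import *
for n in('scene','side'):
    s=snap(n,n+'0'); print(n,s['position'],s['attitude'],s['fx'],s['dist_coeffs'])
print(manip.read_state())
E
```

```text
pics
scene [1068.2840808   615.89536172  693.79723994] [-0.14054084  0.3038976   0.85380724 -0.39863231] 385.74727069315855 [-0.01975901  0.          0.          0.          0.        ]
side [ 575.54492733 -557.85881855  719.81929884] [-0.40137761  0.91466669 -0.04150262  0.02363043] 391.04099553081943 [-0.02172184  0.          0.          0.          0.        ]
{'time': 0.1, 'joint_positions': array([-1.29799638e+00,  2.38725063e-01, -1.41858594e-02,  1.31920126e+00,
        1.25817371e-05,  1.57079948e+00]), 'joint_velocities': array([-0.00094167, -0.00216502,  0.00262271, -0.00083681, -0.00150734,
       -0.00161625]), 'effort': array([-1.52626653e-04, -5.39720714e+01,  3.47000813e+01,  1.33975345e-02,
        1.25694876e-05,  2.42476784e-05]), 'tool_pos': array([ 141.35073255, -505.21589942,  230.73347806]), 'orientation': array([-6.52674435e-04,  9.90711937e-01,  1.35975822e-01, -8.32322175e-05]), 'ft_force': array([0.19376259, 0.20882246, 0.87122761]), 'moment': array([ 0.01148394, -0.01784579, -0.0245054 ]), 'grip_force': 0.0, 'gripper_width': 85.40635599642741}
```

View pics/scene0.png

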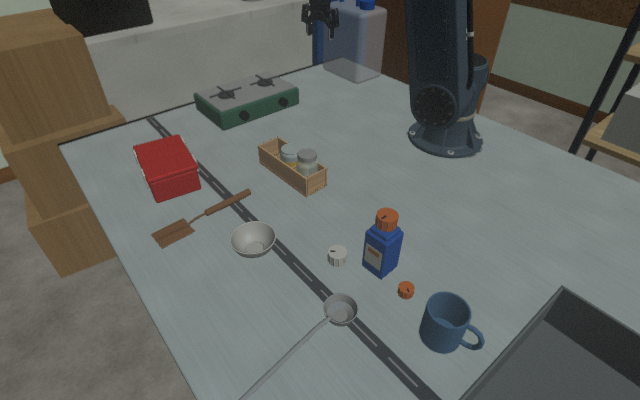

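View pics/side0.png

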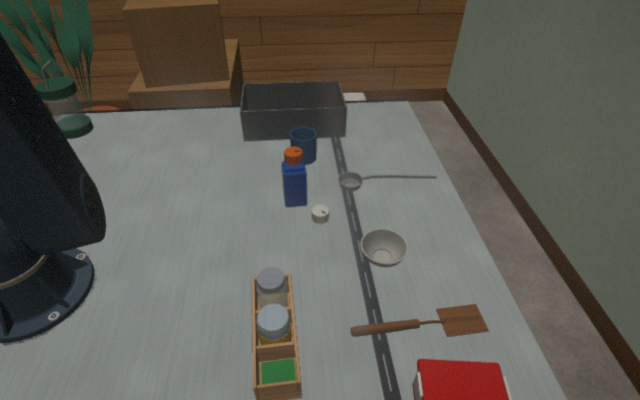

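The scene view shows the bottle at (383,250) with its orange cap at (387,219). A smaller orange cap lies at (406,290) and a white one at (337,256). The side view shows the crate's empty cell with the green mat at (278,372). The meant cap is the larger orange one on the bottle. I'll measure it and confirm in one crop.

```bash
python3 - <<'E'
from h import *
S=snap('scene');D=snap('side')
def mask(s,lo,hi,box):
    m=cv2.inRange(cv2.cvtColor(s['pixels'],cv2.COLOR_BGR2HSV),lo,hi); o=np.zeros_like(m); x0,y0,x1,y1=box
    o[y0:y1,x0:x1]=m[y0:y1,x0:x1]; return o
def pts(s,m):
    v,u=np.nonzero(m); ok=s['range_z'][v,u]>0; return depthpts(s,np.c_[u,v][ok])
for n,s,bx,cx in(('scene',S,(355,222,410,280),(370,205,402,232)),('side',D,(275,158,312,210),(280,145,306,167))):
    b=pts(s,mask(s,(105,120,30),(125,255,255),bx)); c=pts(s,mask(s,(3,120,60),(18,255,255),cx))
    t=c[c[:,2]>c[:,2].max()-6]
    print(n,'body z',b[:,2].min(),b[:,2].max(),'captop',np.median(t,0),np.ptp(t,axis=0),len(t))
    k=(b[:,2]>15)&(b[:,2]<108); np.save(n+'_b.npy',b[k]); print(cv2.minAreaRect(b[k,:2].astype(np.float32)))
    # top-of-cap by plane cast
    v,u=np.nonzero(mask(s,(3,120,60),(18,255,255),cx)); print('cap px bbox',u.min(),u.max(),v.min(),v.max())
a=np.vstack([np.load('scene_b.npy'),np.load('side_b.npy')]); print('both',cv2.minAreaRect(a[:,:2].astype(np.float32)))
m=mask(D,(50,120,30),(75,255,255),(240,340,310,400)); v,u=np.nonzero(m)
print('mat px',u.min(),u.max(),v.min(),v.max()); p=onplane(D,np.c_[u,v],8); print('mat',cv2.minAreaRect(p[:,:2].astype(np.float32)),'depth z',np.median(pts(D,m),0))
# crate rim: depth points near z=65 within area
for n,s,box in(('scene',S,(250,130,335,200)),('side',D,(240,255,310,400))):
    x0,y0,x1,y1=box; g=np.stack(np.meshgrid(np.arange(x0,x1),np.arange(y0,y1)),-1).reshape(-1,2)
    g=g[s['range_z'][g[:,1],g[:,0]]>0]; P=depthpts(s,g); h=s['pixels'][g[:,1],g[:,0]].astype(int)
    k=(P[:,2]>61)&(P[:,2]<69)&(h[:,2]>h[:,0]+25); print(n,'rim',k.sum(),cv2.minAreaRect(P[k,:2].astype(np.float32)))
    k=(P[:,2]>95); print('jar top',np.median(P[k],0),k.sum()); k=(P[:,2]>80)&(P[:,2]<90); print('tin top',np.median(P[k],0),k.sum())
cv2.imwrite('pics/c1.png',np.hstack([cv2.resize(S['pixels'][195:315,320:440],(400,400),interpolation=2),cv2.resize(D['pixels'][260:400,220:330],(314,400),interpolation=2)]))
E
```

```text
scene body z 4.821644608488668 127.78706026802661 captop [588.60389442 256.95736339 161.6075564 ] [42.69443073 43.15935974  5.99492795] 255
((600.2136840820312, 273.71246337890625), (38.03334426879883, 74.71056365966797), 51.19994354248047)
cap px bbox 377 398 208 230
side body z 3.6557802248316875 129.18412041677936 captop [586.68478589 249.75476714 161.45699589] [42.27957211 44.0569438   5.97037104] 148
((615.4452514648438, 310.7949523925781), (197.60733032226562, 48.21670150756836), 73.65061950683594)
cap px bbox 284 301 146 164
both ((589.2374877929688, 316.2399597167969), (193.11074829101562, 59.18827819824219), 89.23130798339844)
mat px 262 294 360 382
mat ((533.6942138671875, -228.36758422851562), (57.62550354003906, 37.17045211791992), 2.443207025527954) depth z [ 534.02861926 -229.1069835     8.74234009]
scene rim 284 ((531.711669921875, -163.78952026367188), (81.44146728515625, 231.79566955566406), 2.567246198654175)
jar top [532.85777374 -83.09832839 111.09040117] 248
tin top [544.94096046 -91.54536425  85.14590562] 161
side rim 928 ((530.863525390625, -165.9358367919922), (79.43112182617188, 229.77366638183594), 2.358487129211426)
jar top [529.54634459 -98.58400705 112.03248026] 598
tin top [ 531.33127757 -121.22578631   84.34951761] 339
```

View pics/c1.png

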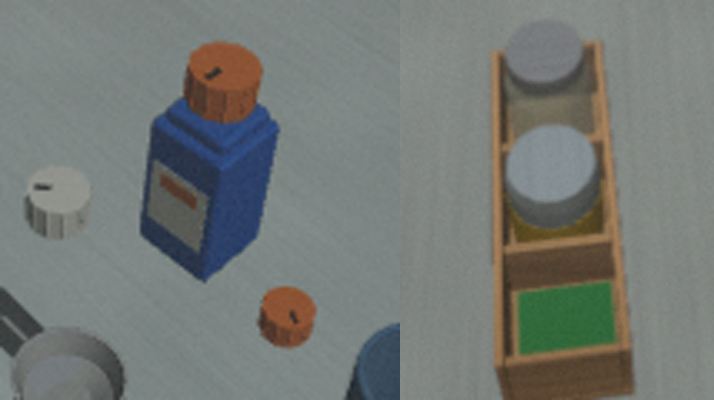

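The crop confirms it. The large orange cap sits on the bottle with its stripe pointing to the label side; the small orange and white ones on the table are decoys. The empty cell is the one nearest the side camera, with the tin in the middle cell and the jar in the far one. Next is the bottle's yaw and centre.

```bash
python3 - <<'E'
from h import *
b=np.load('scene_b.npy')[:,:2]; c=np.median(b,0); b=b[np.linalg.norm(b-c,axis=1)<60]
best=[]
for th in np.radians(np.arange(-45,45,.5)):
    x=np.array([np.cos(th),np.sin(th)]); y=np.array([-x[1],x[0]]); p=b@x; q=b@y
    P=np.percentile(p,97);Q=np.percentile(q,97)
    best.append((np.mean(np.minimum(abs(p-P),abs(q-Q))),np.degrees(th),*( (P-30)*x+(Q-30)*y)))
best.sort(); print(np.round(best[:4],2))
S=snap('scene'); m=cv2.inRange(cv2.cvtColor(S['pixels'],cv2.COLOR_BGR2HSV),(3,120,60),(18,255,255))
v,u=np.nonzero(m[205:235,370:404]); P=depthpts(S,np.c_[u+370,v+205]); t=P[P[:,2]>157]
print('cap circle',cv2.minEnclosingCircle(t[:,:2].astype(np.float32)))
E
```

```text
[[  0.91   3.   586.61 254.93]
 [  0.92   3.5  586.83 254.93]
 [  0.94   2.5  586.49 254.98]
 [  0.97   4.   586.81 254.98]]
cap circle ((817.52294921875, 431.39739990234375), 311.32086181640625)
```

Call:
{"name": "move_arm", "arguments": {"steps": [{"grip": 100, "tz": -0.5, "wz": -1}, {"tz": -0.5, "wz": -1}, {"tz": -0.5, "wz": -1}]}}

```text
$.steps[0]: bad value
```

```bash
python3 - <<'E'
from h import *
s=manip.read_state(); print(s['joint_positions'],s['tool_pos'],s['orientation'],s['time'])
E
```

```text
[-1.29801165e+00  2.38503273e-01 -1.38145345e-02  1.31917215e+00
  1.26177953e-05  1.57077723e+00] [ 141.39647979 -505.40913128  230.99444522] [-3.44450809e-04  9.90711618e-01  1.35979299e-01 -4.09025777e-05] 0.25
```

Call:
{"name": "move_arm", "arguments": {"steps": [{"grip": 100, "tx": 0, "ty": 0, "tz": -0.5, "wx": 0, "wy": 0, "wz": -1}, {"grip": 100, "tx": 0, "ty": 0, "tz": -0.5, "wx": 0, "wy": 0, "wz": -1}, {"grip": 100, "tx": 0, "ty": 0, "tz": -0.5, "wx": 0, "wy": 0, "wz": -1}]}}

```text
time: 0.55
tool_pos: [141.4, -505.3, 307.0]
orientation: [-0.0, 0.971, 0.24, -0.0]
ft_force: [0.4, -0.5, -0.3]
gripper_width: 85.4
grip_force: 0.0
```

```bash
python3 - <<'E'
from h import *
s=manip.read_state(); print(s['joint_positions'],s['tool_pos'],s['orientation'],s['time'])
E
```

```text
[-1.29797218e+00  2.25602377e-01  1.61616872e-01  1.50750142e+00
 -2.26398332e-05  1.35846179e+00] [ 141.38082769 -505.31645053  307.01030333] [-3.44798418e-04  9.70721569e-01  2.40207237e-01 -2.17566364e-05] 0.55
```

Call:
{"name": "move_arm", "arguments": {"steps": [{"grip": 100, "tx": 0, "ty": 0, "tz": 0, "wx": 0, "wy": 0, "wz": -1}, {"grip": 100, "tx": 0, "ty": 0, "tz": 0, "wx": 0, "wy": 0, "wz": -1}, {"grip": 100, "tx": 0, "ty": 0, "tz": 0, "wx": 0, "wy": 0, "wz": -1}, {"grip": 100, "tx": 0, "ty": 0, "tz": 0, "wx": 0, "wy": 0, "wz": -1}, {"grip": 100, "tx": 0, "ty": 0, "tz": 0, "wx": 0, "wy": 0, "wz": -1}, {"grip": 100, "tx": 0, "ty": 0, "tz": 0, "wx": 0, "wy": 0, "wz": -1}, {"grip": 100, "tx": 0, "ty": 0, "tz": 0, "wx": 0, "wy": 0, "wz": -1}, {"grip": 100, "tx": 0, "ty": 0, "tz": 0, "wx": 0, "wy": 0, "wz": -1}, {"grip": 100, "tx": 0, "ty": 0, "tz": 0, "wx": 0, "wy": 0, "wz": -1}, {"grip": 100, "tx": 0, "ty": 0, "tz": 0, "wx": 0, "wy": 0, "wz": -1}]}}

```text
time: 1.55
tool_pos: [141.4, -505.5, 306.2]
orientation: [-0.0, 0.83, 0.558, 0.0]
ft_force: [0.6, -0.4, -0.5]
gripper_width: 85.0
grip_force: 0.0
```

Call:
{"name": "move_arm", "arguments": {"steps": [{"grip": 100, "tx": 0, "ty": 0, "tz": 0, "wx": 0, "wy": 0, "wz": -1}, {"grip": 100, "tx": 0, "ty": 0, "tz": 0, "wx": 0, "wy": 0, "wz": -1}, {"grip": 100, "tx": 0, "ty": 0, "tz": 0, "wx": 0, "wy": 0, "wz": -1}, {"grip": 100, "tx": 0, "ty": 0, "tz": 0, "wx": 0, "wy": 0, "wz": -1}, {"grip": 100, "tx": 0, "ty": 0, "tz": 0, "wx": 0, "wy": 0, "wz": -1}, {"grip": 100, "tx": 0, "ty": 0, "tz": 0, "wx": 0, "wy": 0, "wz": -1}, {"grip": 100, "tx": 0, "ty": 0, "tz": 0, "wx": 0, "wy": 0, "wz": -0.25}]}}

```text
time: 2.25
tool_pos: [141.4, -505.5, 306.2]
orientation: [-0.0, 0.69, 0.724, 0.0]
ft_force: [-0.2, -0.2, 0.7]
gripper_width: 85.4
grip_force: 0.0
```

```bash
cat > go.py <<'E'
from h import *
import sys
t=np.array([float(a) for a in sys.argv[1:4]]); s=manip.read_state()
Rt=R.from_quat(np.array(s['orientation'])[[1,2,3,0]]).as_matrix()
print('pos',s['tool_pos'].round(1),'toolx yaw',np.degrees(np.arctan2(Rt[1,0],Rt[0,0])).round(2),'shift/50:',(Rt.T@(t-s['tool_pos'])/50).round(2),'j',s['joint_positions'].round(2),'t',s['time'],'f',s['ft_force'].round(1),'w',round(s['gripper_width'],1))
E
python3 go.py 587 254.5 260
```

```text
pos [ 141.4 -505.5  306.2] toolx yaw 92.72 shift/50: [14.76  9.62  0.93] j [-1.3   0.23  0.16  1.51 -0.    0.23] t 2.25 f [-0.2 -0.2  0.7] w 85.4
```

Call:
{"name": "move_arm", "arguments": {"steps": [{"grip": 100, "tx": 0.6, "ty": 0.4, "tz": 0, "wx": 0, "wy": 0, "wz": 0}, {"grip": 100, "tx": 0.6, "ty": 0.4, "tz": 0, "wx": 0, "wy": 0, "wz": 0}, {"grip": 100, "tx": 0.6, "ty": 0.4, "tz": 0, "wx": 0, "wy": 0, "wz": 0}, {"grip": 100, "tx": 0.6, "ty": 0.4, "tz": 0, "wx": 0, "wy": 0, "wz": 0}, {"grip": 100, "tx": 0.6, "ty": 0.4, "tz": 0, "wx": 0, "wy": 0, "wz": 0}, {"grip": 100, "tx": 0.6, "ty": 0.4, "tz": 0, "wx": 0, "wy": 0, "wz": 0}, {"grip": 100, "tx": 0.6, "ty": 0.4, "tz": 0, "wx": 0, "wy": 0, "wz": 0}, {"grip": 100, "tx": 0.6, "ty": 0.4, "tz": 0, "wx": 0, "wy": 0, "wz": 0}, {"grip": 100, "tx": 0.6, "ty": 0.4, "tz": 0, "wx": 0, "wy": 0, "wz": 0}, {"grip": 100, "tx": 0.6, "ty": 0.4, "tz": 0, "wx": 0, "wy": 0, "wz": 0}]}}

```text
time: 3.25
tool_pos: [327.9, -195.3, 306.4]
orientation: [0.0, 0.691, 0.723, 0.0]
ft_force: [-0.7, 0.2, 0.2]
gripper_width: 85.8
grip_force: 0.0
```

Call:
{"name": "move_arm", "arguments": {"steps": [{"grip": 100, "tx": 0.6, "ty": 0.4, "tz": 0, "wx": 0, "wy": 0, "wz": 0}, {"grip": 100, "tx": 0.6, "ty": 0.4, "tz": 0, "wx": 0, "wy": 0, "wz": 0}, {"grip": 100, "tx": 0.6, "ty": 0.4, "tz": 0, "wx": 0, "wy": 0, "wz": 0}, {"grip": 100, "tx": 0.6, "ty": 0.4, "tz": 0, "wx": 0, "wy": 0, "wz": 0}, {"grip": 100, "tx": 0.6, "ty": 0.4, "tz": 0, "wx": 0, "wy": 0, "wz": 0}, {"grip": 100, "tx": 0.6, "ty": 0.4, "tz": 0, "wx": 0, "wy": 0, "wz": 0}, {"grip": 100, "tx": 0.6, "ty": 0.4, "tz": 0, "wx": 0, "wy": 0, "wz": 0}, {"grip": 100, "tx": 0.6, "ty": 0.4, "tz": 0, "wx": 0, "wy": 0, "wz": 0}, {"grip": 100, "tx": 0.6, "ty": 0.4, "tz": 0, "wx": 0, "wy": 0, "wz": 0}, {"grip": 100, "tx": 0.6, "ty": 0.4, "tz": 0, "wx": 0, "wy": 0, "wz": 0}]}}

```text
time: 4.25
tool_pos: [514.0, 113.7, 306.3]
orientation: [-0.0, 0.691, 0.723, 0.0]
ft_force: [-0.4, -0.0, -0.8]
gripper_width: 85.4
grip_force: 0.0
```

```bash
python3 go.py 587 254.5 260
```

```text
pos [514.  113.7 306.3] toolx yaw 92.56 shift/50: [2.75 1.58 0.93] j [0.22 0.23 0.16 1.51 0.   1.74] t 4.25 f [-0.4 -0.  -0.8] w 85.4
```

Call:
{"name": "move_arm", "arguments": {"steps": [{"grip": 100, "tx": 0.5, "ty": 0.3, "tz": 0, "wx": 0, "wy": 0, "wz": 0}, {"grip": 100, "tx": 0.5, "ty": 0.3, "tz": 0.1, "wx": 0, "wy": 0, "wz": 0}, {"grip": 100, "tx": 0.5, "ty": 0.3, "tz": 0.1, "wx": 0, "wy": 0, "wz": 0}, {"grip": 100, "tx": 0.5, "ty": 0.3, "tz": 0.2, "wx": 0, "wy": 0, "wz": 0}, {"grip": 100, "tx": 0.5, "ty": 0.2, "tz": 0.2, "wx": 0, "wy": 0, "wz": 0}, {"grip": 100, "tx": 0.25, "ty": 0.18, "tz": 0.2, "wx": 0, "wy": 0, "wz": 0}, {"grip": 100, "tx": 0, "ty": 0, "tz": 0.13, "wx": 0, "wy": 0, "wz": 0}, {"grip": 100, "tx": 0, "ty": 0, "tz": 0, "wx": 0, "wy": 0, "wz": 0}]}}

```text
time: 5.05
tool_pos: [585.5, 252.4, 258.5]
orientation: [-0.0, 0.691, 0.723, -0.001]
ft_force: [-0.6, -0.6, -1.5]
gripper_width: 85.3
grip_force: 0.0
```

```bash
python3 - <<'E'
from h import *
W=snap('wrist','w1'); m=cv2.inRange(cv2.cvtColor(W['pixels'],cv2.COLOR_BGR2HSV),(3,110,50),(18,255,255))
n,l,st,ce=cv2.connectedComponentsWithStats(m)
for i in np.argsort(-st[1:,4])[:3]+1:
    v,u=np.nonzero(l==i); P=depthpts(W,np.c_[u,v]); z=np.percentile(P[:,2],90)
    p=onplane(W,np.c_[u,v],161); h=cv2.convexHull(p[:,:2].astype(np.float32))
    print(st[i],'z90',z.round(1),'circle',cv2.minEnclosingCircle(h))
    k=abs(P[:,2]-161)<4; print('depth top circ',cv2.minEnclosingCircle(P[k,:2].astype(np.float32)),np.mean(P[k],0))
E
python3 go.py 587 254.5 135
```

```text
[ 289  160   56   60 2613] z90 160.8 circle ((586.1502075195312, 257.15386962890625), 24.15999984741211)
depth top circ ((586.0255737304688, 255.1814422607422), 22.962833404541016) [585.95253878 255.69200386 159.99635855]
[316  66  29  30 675] z90 20.2 circle ((591.4022216796875, 337.03955078125), 10.101319313049316)
depth top circ ((0.0, 0.0), 0.0) [nan nan nan]
[481 397  41   3 117] z90 2.4 circle ((773.7708740234375, 57.342430114746094), 19.55754280090332)
depth top circ ((0.0, 0.0), 0.0) [nan nan nan]
pos [585.6 252.2 259.6] toolx yaw 92.58 shift/50: [0.05 0.03 2.49] j [ 0.41  0.44  0.35  1.49 -0.    1.93] t 5.1 f [0.4 0.5 0.2] w 85.5
  return _methods._mean(a, axis=axis, dtype=dtype,
  ret = um.true_divide(
```

View pics/w1.png

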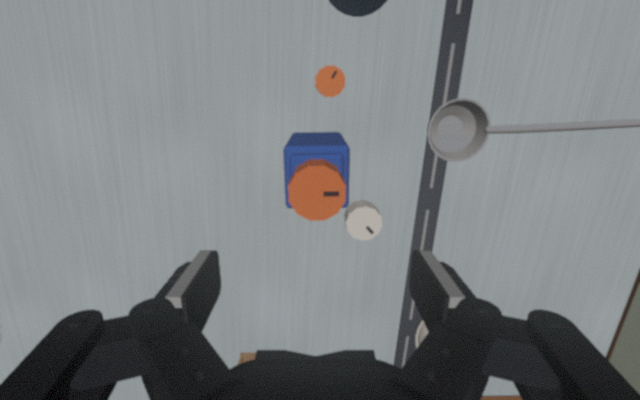

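The wrist view shows the meant cap at (317,190) with its stripe along world +x and the jaws square to it. The small orange cap is at (330,81) and the white one at (364,220). I'll descend and grip.

Call:
{"name": "move_arm", "arguments": {"steps": [{"grip": 100, "tx": 0.06, "ty": 0.02, "tz": 0.4, "wx": 0, "wy": 0, "wz": 0}, {"grip": 100, "tx": 0, "ty": 0, "tz": 0.6, "wx": 0, "wy": 0, "wz": 0}, {"grip": 100, "tx": 0, "ty": 0, "tz": 0.6, "wx": 0, "wy": 0, "wz": 0}, {"grip": 100, "tx": 0, "ty": 0, "tz": 0.5, "wx": 0, "wy": 0, "wz": 0}, {"grip": 100, "tx": 0, "ty": 0, "tz": 0.3, "wx": 0, "wy": 0, "wz": 0}, {"grip": 100, "tx": 0, "ty": 0, "tz": 0.07, "wx": 0, "wy": 0, "wz": 0}, {"grip": 100, "tx": 0, "ty": 0, "tz": 0, "wx": 0, "wy": 0, "wz": 0}]}}

```text
time: 5.8
tool_pos: [587.0, 255.4, 137.1]
orientation: [0.0, 0.691, 0.723, 0.0]
ft_force: [-0.2, 0.3, 0.3]
gripper_width: 85.3
grip_force: 0.0
```

Call:
{"name": "move_arm", "arguments": {"steps": [{"grip": 0, "tx": 0, "ty": 0, "tz": 0, "wx": 0, "wy": 0, "wz": 0}, {"grip": 0, "tx": 0, "ty": 0, "tz": 0, "wx": 0, "wy": 0, "wz": 0}, {"grip": 0, "tx": 0, "ty": 0, "tz": 0, "wx": 0, "wy": 0, "wz": 0}, {"grip": 0, "tx": 0, "ty": 0, "tz": 0, "wx": 0, "wy": 0, "wz": 0}, {"grip": 0, "tx": 0, "ty": 0, "tz": 0, "wx": 0, "wy": 0, "wz": 0}, {"grip": 0, "tx": 0, "ty": 0, "tz": 0, "wx": 0, "wy": 0, "wz": 0}, {"grip": 0, "tx": 0, "ty": 0, "tz": 0, "wx": 0, "wy": 0, "wz": 0}, {"grip": 0, "tx": 0, "ty": 0, "tz": 0, "wx": 0, "wy": 0, "wz": 0}], "newtons": 70}}

```text
time: 6.6
tool_pos: [587.3, 256.3, 137.0]
orientation: [0.0, 0.691, 0.723, 0.001]
ft_force: [-0.6, -0.2, 5.6]
gripper_width: 42.5
grip_force: 71.1
```

```bash
python3 go.py 586 255.5 300
```

```text
pos [587.3 256.3 137. ] toolx yaw 92.63 shift/50: [-0.01 -0.02 -3.26] j [ 0.41  0.48  0.1   1.2  -0.    1.94] t 6.6 f [-0.6 -0.2  5.6] w 42.5
```

Call:
{"name": "move_arm", "arguments": {"steps": [{"grip": 0, "tx": 0, "ty": 0, "tz": -0.1, "wx": 0, "wy": 0, "wz": 0}, {"grip": 0, "tx": 0, "ty": 0, "tz": -0.2, "wx": 0, "wy": 0, "wz": 0}, {"grip": 0, "tx": 0, "ty": 0, "tz": -0.4, "wx": 0, "wy": 0, "wz": 0}, {"grip": 0, "tx": 0, "ty": 0, "tz": -0.5, "wx": 0, "wy": 0, "wz": 0}, {"grip": 0, "tx": 0, "ty": 0, "tz": -0.5, "wx": 0, "wy": 0, "wz": 0}, {"grip": 0, "tx": 0, "ty": 0, "tz": -0.5, "wx": 0, "wy": 0, "wz": 0}, {"grip": 0, "tx": 0, "ty": 0, "tz": -0.4, "wx": 0, "wy": 0, "wz": 0}, {"grip": 0, "tx": 0, "ty": 0, "tz": -0.2, "wx": 0, "wy": 0, "wz": 0}, {"grip": 0, "tx": 0, "ty": 0, "tz": -0.1, "wx": 0, "wy": 0, "wz": 0}, {"grip": 0, "tx": 0, "ty": 0, "tz": 0, "wx": 0, "wy": 0, "wz": 0}]}}

```text
time: 7.6
tool_pos: [586.9, 256.2, 281.2]
orientation: [-0.0, 0.691, 0.723, -0.0]
ft_force: [-0.3, -0.6, -4.4]
gripper_width: 42.3
grip_force: 72.3
```

```bash
python3 go.py 534.5 -238.9 282
```

```text
pos [586.9 256.2 281.2] toolx yaw 92.63 shift/50: [-9.84 -1.5  -0.02] j [0.41 0.44 0.41 1.54 0.   1.94] t 7.6 f [-0.3 -0.6 -4.4] w 42.3
```

Call:
{"name": "move_arm", "arguments": {"steps": [{"grip": 0, "tx": -0.1, "ty": -0.05, "tz": 0, "wx": 0, "wy": 0, "wz": 0}, {"grip": 0, "tx": -0.2, "ty": -0.05, "tz": 0, "wx": 0, "wy": 0, "wz": 0}, {"grip": 0, "tx": -0.3, "ty": -0.05, "tz": 0, "wx": 0, "wy": 0, "wz": 0}, {"grip": 0, "tx": -0.4, "ty": -0.05, "tz": 0, "wx": 0, "wy": 0, "wz": 0}, {"grip": 0, "tx": -0.4, "ty": -0.05, "tz": 0, "wx": 0, "wy": 0, "wz": 0}, {"grip": 0, "tx": -0.4, "ty": -0.05, "tz": 0, "wx": 0, "wy": 0, "wz": 0}, {"grip": 0, "tx": -0.4, "ty": -0.05, "tz": 0, "wx": 0, "wy": 0, "wz": 0}, {"grip": 0, "tx": -0.4, "ty": -0.05, "tz": 0, "wx": 0, "wy": 0, "wz": 0}, {"grip": 0, "tx": -0.4, "ty": -0.05, "tz": 0, "wx": 0, "wy": 0, "wz": 0}, {"grip": 0, "tx": -0.4, "ty": -0.05, "tz": 0, "wx": 0, "wy": 0, "wz": 0}]}}

```text
time: 8.6
tool_pos: [569.1, 82.7, 281.5]
orientation: [0.0, 0.691, 0.723, -0.0]
ft_force: [0.1, -1.1, -4.3]
gripper_width: 42.6
grip_force: 72.3
```

Call:
{"name": "move_arm", "arguments": {"steps": [{"grip": 0, "tx": -0.4, "ty": -0.06, "tz": 0, "wx": 0, "wy": 0, "wz": 0}, {"grip": 0, "tx": -0.4, "ty": -0.06, "tz": 0, "wx": 0, "wy": 0, "wz": 0}, {"grip": 0, "tx": -0.4, "ty": -0.06, "tz": 0, "wx": 0, "wy": 0, "wz": 0}, {"grip": 0, "tx": -0.4, "ty": -0.06, "tz": 0, "wx": 0, "wy": 0, "wz": 0}, {"grip": 0, "tx": -0.4, "ty": -0.06, "tz": 0, "wx": 0, "wy": 0, "wz": 0}, {"grip": 0, "tx": -0.4, "ty": -0.06, "tz": 0, "wx": 0, "wy": 0, "wz": 0}, {"grip": 0, "tx": -0.4, "ty": -0.06, "tz": 0, "wx": 0, "wy": 0, "wz": 0}, {"grip": 0, "tx": -0.4, "ty": -0.06, "tz": 0, "wx": 0, "wy": 0, "wz": 0}, {"grip": 0, "tx": -0.4, "ty": -0.06, "tz": 0, "wx": 0, "wy": 0, "wz": 0}, {"grip": 0, "tx": -0.4, "ty": -0.06, "tz": 0, "wx": 0, "wy": 0, "wz": 0}]}}

```text
time: 9.6
tool_pos: [547.7, -118.1, 281.5]
orientation: [0.0, 0.691, 0.723, -0.0]
ft_force: [-0.1, -0.0, -3.9]
gripper_width: 42.2
grip_force: 72.3
```

Call:
{"name": "move_arm", "arguments": {"steps": [{"grip": 0, "tx": -0.4, "ty": -0.05, "tz": 0, "wx": 0, "wy": 0, "wz": 0}, {"grip": 0, "tx": -0.4, "ty": -0.05, "tz": 0, "wx": 0, "wy": 0, "wz": 0}, {"grip": 0, "tx": -0.4, "ty": -0.05, "tz": 0, "wx": 0, "wy": 0, "wz": 0}, {"grip": 0, "tx": -0.4, "ty": -0.05, "tz": 0, "wx": 0, "wy": 0, "wz": 0}, {"grip": 0, "tx": -0.3, "ty": -0.05, "tz": 0, "wx": 0, "wy": 0, "wz": 0}, {"grip": 0, "tx": -0.2, "ty": -0.05, "tz": 0, "wx": 0, "wy": 0, "wz": 0}, {"grip": 0, "tx": -0.2, "ty": -0.05, "tz": 0, "wx": 0, "wy": 0, "wz": 0}, {"grip": 0, "tx": -0.14, "ty": -0.05, "tz": 0, "wx": 0, "wy": 0, "wz": 0}, {"grip": 0, "tx": 0, "ty": 0, "tz": 0, "wx": 0, "wy": 0, "wz": 0}, {"grip": 0, "tx": 0, "ty": 0, "tz": 0, "wx": 0, "wy": 0, "wz": 0}]}}

```text
time: 10.6
tool_pos: [534.6, -238.4, 281.3]
orientation: [-0.0, 0.691, 0.723, 0.0]
ft_force: [0.8, 1.1, -4.0]
gripper_width: 42.3
grip_force: 72.4
```

```bash
cat > chk.py <<'E'
from h import *
import sys
D=snap('side',sys.argv[1]); hsv=cv2.cvtColor(D['pixels'],cv2.COLOR_BGR2HSV); W=snap('scene',sys.argv[1]+'s')
for s in(D,W):
    m=cv2.inRange(cv2.cvtColor(s['pixels'],cv2.COLOR_BGR2HSV),(105,120,30),(125,255,255)); v,u=np.nonzero(m); P=depthpts(s,np.c_[u,v])
    c=np.array(manip.read_state()['tool_pos']); k=(np.linalg.norm(P[:,:2]-c[:2],axis=1)<60)&(P[:,2]<c[2]-15); P=P[k]
    if len(P)<40: print('few',len(P)); continue
    b=P[P[:,2]<P[:,2].min()+100]
    r=[]
    for th in np.radians(np.arange(-20,20,.5)):
        x=np.array([np.cos(th),np.sin(th)]); y=np.array([-x[1],x[0]]); o=s['position'][:2]-c[:2]; sx=np.sign(o@x);sy=np.sign(o@y)
        p=b[:,:2]@x*sx;q=b[:,:2]@y*sy; A=np.percentile(p,97);B=np.percentile(q,97)
        r.append((np.mean(np.minimum(abs(p-A),abs(q-B))),np.degrees(th),*((A-30)*sx*x+(B-30)*sy*y)))
    print('body z',P[:,2].min(),P[:,2].max(),np.round(min(r),1),len(b))
E
python3 chk.py hang; python3 go.py 534.5 -238.9 200
```

```text
body z 150.2009004061306 266.15844054851004 [   1.     3.   531.1 -242. ] 1359
body z 145.9440806360234 266.2736627466081 [   2.4    3.   534.5 -238.7] 612
pos [ 534.7 -238.2  281.3] toolx yaw 92.67 shift/50: [-0.01 -0.01  1.63] j [-0.42  0.34  0.25  1.49  0.    1.11] t 10.7 f [ 0.7  1.  -4.1] w 42.3
```

```bash
python3 - <<'E'
import cv2,numpy as np
a=cv2.imread('pics/hang.png')[180:400,200:360]; b=cv2.imread('pics/hangs.png')[60:220,220:350]
cv2.imwrite('pics/c2.png',np.hstack([cv2.resize(a,(400,550),interpolation=2),cv2.resize(b,(400,550),interpolation=2)]))
E
```

```text
(no output)
```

View pics/c2.png

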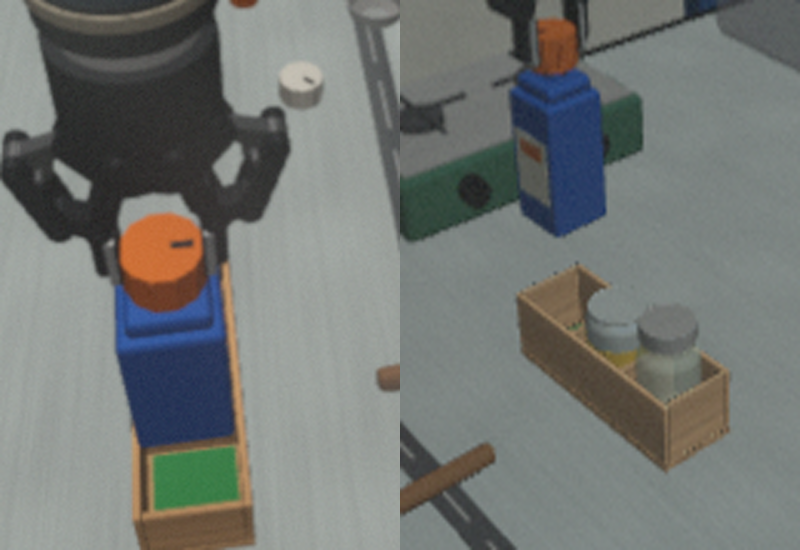

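The left view shows the bottle hanging upright, square over the green-mat cell (mat at (195,480) in the crop). It is about 1–2 mm toward −y, within the 4 mm play. I'll nudge it and lower.

Call:
{"name": "move_arm", "arguments": {"steps": [{"grip": 0, "tx": 0.02, "ty": 0.01, "tz": 0.2, "wx": 0, "wy": 0, "wz": 0}, {"grip": 0, "tx": 0, "ty": 0, "tz": 0.4, "wx": 0, "wy": 0, "wz": 0}, {"grip": 0, "tx": 0, "ty": 0, "tz": 0.4, "wx": 0, "wy": 0, "wz": 0}, {"grip": 0, "tx": 0, "ty": 0, "tz": 0.2, "wx": 0, "wy": 0, "wz": 0}, {"grip": 0, "tx": 0, "ty": 0, "tz": 0.2, "wx": 0, "wy": 0, "wz": 0}, {"grip": 0, "tx": 0, "ty": 0, "tz": 0.2, "wx": 0, "wy": 0, "wz": 0}, {"grip": 0, "tx": 0, "ty": 0, "tz": 0.2, "wx": 0, "wy": 0, "wz": 0}]}}

```text
time: 11.4
tool_pos: [535.3, -237.7, 190.9]
orientation: [0.0, 0.691, 0.723, 0.0]
ft_force: [-0.5, 0.1, -4.3]
gripper_width: 42.7
grip_force: 72.2
```

Call:
{"name": "move_arm", "arguments": {"steps": [{"grip": 0, "tx": 0, "ty": 0, "tz": 0.2, "wx": 0, "wy": 0, "wz": 0}, {"grip": 0, "tx": 0, "ty": 0, "tz": 0.2, "wx": 0, "wy": 0, "wz": 0}, {"grip": 0, "tx": 0, "ty": 0, "tz": 0.2, "wx": 0, "wy": 0, "wz": 0}, {"grip": 0, "tx": 0, "ty": 0, "tz": 0.1, "wx": 0, "wy": 0, "wz": 0}, {"grip": 0, "tx": 0, "ty": 0, "tz": 0, "wx": 0, "wy": 0, "wz": 0}]}}

```text
time: 11.9
tool_pos: [534.7, -237.5, 155.4]
orientation: [-0.001, 0.691, 0.723, -0.0]
ft_force: [-0.1, 0.7, -3.2]
gripper_width: 42.3
grip_force: 72.2
```

```bash
python3 go.py 534.7 -237.4 145
```

```text
pos [ 534.7 -237.5  155.4] toolx yaw 92.63 shift/50: [0.   0.   0.21] j [-0.42  0.37 -0.01  1.18  0.    1.11] t 11.9 f [-0.1  0.7 -3.2] w 42.3
```

Call:
{"name": "move_arm", "arguments": {"steps": [{"grip": 0, "tx": 0, "ty": 0, "tz": 0.1, "wx": 0, "wy": 0, "wz": 0}, {"grip": 0, "tx": 0, "ty": 0, "tz": 0.08, "wx": 0, "wy": 0, "wz": 0}, {"grip": 0, "tx": 0, "ty": 0, "tz": 0.03, "wx": 0, "wy": 0, "wz": 0}, {"grip": 0, "tx": 0, "ty": 0, "tz": 0, "wx": 0, "wy": 0, "wz": 0}]}}

```text
time: 12.3
tool_pos: [535.3, -237.8, 146.1]
orientation: [0.0, 0.691, 0.723, 0.0]
ft_force: [-1.0, -0.2, 0.3]
gripper_width: 42.5
grip_force: 72.9
```

Call:
{"name": "move_arm", "arguments": {"steps": [{"grip": 0, "tx": 0, "ty": 0, "tz": 0.04, "wx": 0, "wy": 0, "wz": 0}, {"grip": 0, "tx": 0, "ty": 0, "tz": 0.04, "wx": 0, "wy": 0, "wz": 0}, {"grip": 0, "tx": 0, "ty": 0, "tz": 0, "wx": 0, "wy": 0, "wz": 0}, {"grip": 0, "tx": 0, "ty": 0, "tz": 0, "wx": 0, "wy": 0, "wz": 0}], "newtons": 90}}

```text
time: 12.7
tool_pos: [535.5, -237.9, 142.9]
orientation: [0.001, 0.691, 0.723, 0.0]
ft_force: [-1.2, 0.6, 6.5]
gripper_width: 42.0
grip_force: 93.2
```

Call:
{"name": "move_arm", "arguments": {"steps": [{"grip": 0, "tx": 0, "ty": 0, "tz": 0.05, "wx": 0, "wy": 0, "wz": 0}, {"grip": 0, "tx": 0, "ty": 0, "tz": 0.04, "wx": 0, "wy": 0, "wz": 0}, {"grip": 0, "tx": 0, "ty": 0, "tz": 0, "wx": 0, "wy": 0, "wz": 0}, {"grip": 0, "tx": 0, "ty": 0, "tz": 0, "wx": 0, "wy": 0, "wz": 0}]}}

```text
time: 13.1
tool_pos: [535.7, -237.9, 138.8]
orientation: [0.001, 0.691, 0.723, 0.0]
ft_force: [-2.0, 1.5, 10.8]
gripper_width: 41.8
grip_force: 93.6
```

Call:
{"name": "move_arm", "arguments": {"steps": [{"grip": 0, "tx": 0, "ty": 0, "tz": 0, "wx": 0, "wy": 0, "wz": -0.5}, {"grip": 0, "tx": 0, "ty": 0, "tz": 0, "wx": 0, "wy": 0, "wz": -0.8}, {"grip": 0, "tx": 0, "ty": 0, "tz": 0, "wx": 0, "wy": 0, "wz": -0.8}, {"grip": 0, "tx": 0, "ty": 0, "tz": 0, "wx": 0, "wy": 0, "wz": -0.8}, {"grip": 0, "tx": 0, "ty": 0, "tz": 0, "wx": 0, "wy": 0, "wz": -0.8}, {"grip": 0, "tx": 0, "ty": 0, "tz": 0, "wx": 0, "wy": 0, "wz": -0.8}, {"grip": 0, "tx": 0, "ty": 0, "tz": 0, "wx": 0, "wy": 0, "wz": -0.8}, {"grip": 0, "tx": 0, "ty": 0, "tz": 0, "wx": 0, "wy": 0, "wz": 0}]}}

```text
time: 13.9
tool_pos: [536.0, -238.1, 139.0]
orientation: [0.002, 0.545, 0.838, 0.0]
ft_force: [-2.1, 1.3, 10.4]
gripper_width: 42.4
grip_force: 93.8
```

```bash
python3 go.py 535.7 -237.9 138.8; python3 -c "
from h import *
print(manip.read_state()['moment'])"
```

```text
pos [ 536.  -238.1  139. ] toolx yaw 113.94 shift/50: [ 0.01 -0.    0.  ] j [-0.42  0.38 -0.04  1.14  0.    0.73] t 13.9 f [-2.1  1.3 10.4] w 42.4
[0.11997831 0.26354196 0.05151598]
```

Call:
{"name": "move_arm", "arguments": {"steps": [{"grip": 0, "tx": 0, "ty": 0, "tz": 0, "wx": 0, "wy": 0, "wz": -0.8}, {"grip": 0, "tx": 0, "ty": 0, "tz": 0, "wx": 0, "wy": 0, "wz": -0.8}, {"grip": 0, "tx": 0, "ty": 0, "tz": 0, "wx": 0, "wy": 0, "wz": -0.8}, {"grip": 0, "tx": 0, "ty": 0, "tz": 0, "wx": 0, "wy": 0, "wz": -0.8}, {"grip": 0, "tx": 0, "ty": 0, "tz": 0, "wx": 0, "wy": 0, "wz": -0.8}, {"grip": 0, "tx": 0, "ty": 0, "tz": 0, "wx": 0, "wy": 0, "wz": -0.8}, {"grip": 0, "tx": 0, "ty": 0, "tz": 0, "wx": 0, "wy": 0, "wz": -0.8}, {"grip": 0, "tx": 0, "ty": 0, "tz": 0, "wx": 0, "wy": 0, "wz": -0.8}, {"grip": 0, "tx": 0, "ty": 0, "tz": 0, "wx": 0, "wy": 0, "wz": -0.8}]}}

```text
time: 14.8
tool_pos: [535.4, -237.9, 138.8]
orientation: [0.001, 0.319, 0.948, -0.0]
ft_force: [-2.9, 1.2, 10.7]
gripper_width: 42.1
grip_force: 93.8
```

Call:
{"name": "move_arm", "arguments": {"steps": [{"grip": 0, "tx": 0, "ty": 0, "tz": 0, "wx": 0, "wy": 0, "wz": -0.8}, {"grip": 0, "tx": 0, "ty": 0, "tz": 0, "wx": 0, "wy": 0, "wz": -0.8}, {"grip": 0, "tx": 0, "ty": 0, "tz": 0, "wx": 0, "wy": 0, "wz": -0.8}, {"grip": 0, "tx": 0, "ty": 0, "tz": 0, "wx": 0, "wy": 0, "wz": -0.8}, {"grip": 0, "tx": 0, "ty": 0, "tz": 0, "wx": 0, "wy": 0, "wz": -0.8}, {"grip": 0, "tx": 0, "ty": 0, "tz": 0, "wx": 0, "wy": 0, "wz": -0.8}, {"grip": 0, "tx": 0, "ty": 0, "tz": 0, "wx": 0, "wy": 0, "wz": -0.8}, {"grip": 0, "tx": 0, "ty": 0, "tz": 0, "wx": 0, "wy": 0, "wz": -0.5}, {"grip": 0, "tx": 0, "ty": 0, "tz": 0, "wx": 0, "wy": 0, "wz": 0}]}}

```text
time: 15.7
tool_pos: [535.4, -238.2, 138.9]
orientation: [0.001, 0.112, 0.994, -0.001]
ft_force: [-3.4, 0.3, 9.8]
gripper_width: 41.7
grip_force: 93.9
```

```bash
python3 go.py 535.7 -237.9 138.8; python3 - <<'E'
from h import *
print(manip.read_state()['moment'])
D=snap('side'); S=snap('scene')
cv2.imwrite('pics/c3.png',np.hstack([cv2.resize(D['pixels'][240:400,210:340],(400,492),interpolation=2),cv2.resize(S['pixels'][90:210,230:330],(400,492),interpolation=2)]))
E
```

```text
pos [ 535.4 -238.2  138.9] toolx yaw 167.09 shift/50: [-0.    0.01  0.  ] j [-0.42  0.38 -0.04  1.14 -0.   -0.19] t 15.7 f [-3.4  0.3  9.8] w 41.7
[-0.0538078   0.64946965 -0.00735587]
```

View pics/c3.png

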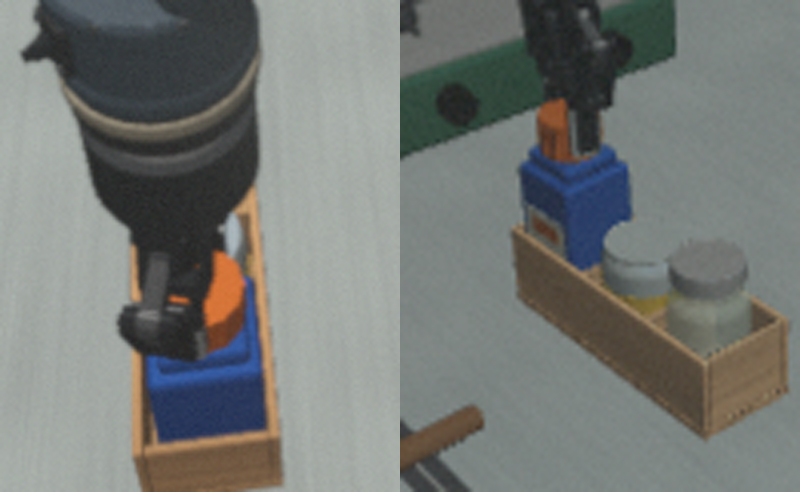

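The bottle is seated in its cell, turned only a few degrees, while the gripper turned about 74°. I'll lift gently and watch the force.

Call:
{"name": "move_arm", "arguments": {"steps": [{"grip": 0, "tx": 0, "ty": 0, "tz": -0.1, "wx": 0, "wy": 0, "wz": 0}, {"grip": 0, "tx": 0, "ty": 0, "tz": -0.1, "wx": 0, "wy": 0, "wz": 0}, {"grip": 0, "tx": 0, "ty": 0, "tz": -0.1, "wx": 0, "wy": 0, "wz": 0}, {"grip": 0, "tx": 0, "ty": 0, "tz": 0, "wx": 0, "wy": 0, "wz": 0}, {"grip": 0, "tx": 0, "ty": 0, "tz": 0, "wx": 0, "wy": 0, "wz": 0}]}}

```text
time: 16.3
tool_pos: [535.1, -237.8, 152.3]
orientation: [0.0, 0.113, 0.994, -0.0]
ft_force: [-0.3, -1.1, 1.5]
gripper_width: 42.2
grip_force: 92.7
```

Call:
{"name": "move_arm", "arguments": {"steps": [{"grip": 0, "tx": 0, "ty": 0, "tz": -0.1, "wx": 0, "wy": 0, "wz": 0}, {"grip": 0, "tx": 0, "ty": 0, "tz": -0.2, "wx": 0, "wy": 0, "wz": 0}, {"grip": 0, "tx": 0, "ty": 0, "tz": -0.2, "wx": 0, "wy": 0, "wz": 0}, {"grip": 0, "tx": 0, "ty": 0, "tz": -0.3, "wx": 0, "wy": 0, "wz": 0}, {"grip": 0, "tx": 0, "ty": 0, "tz": -0.3, "wx": 0, "wy": 0, "wz": 0}, {"grip": 0, "tx": 0, "ty": 0, "tz": -0.3, "wx": 0, "wy": 0, "wz": 0}, {"grip": 0, "tx": 0, "ty": 0, "tz": -0.2, "wx": 0, "wy": 0, "wz": 0}, {"grip": 0, "tx": 0, "ty": 0, "tz": 0, "wx": 0, "wy": 0, "wz": 0}, {"grip": 0, "tx": 0, "ty": 0, "tz": 0, "wx": 0, "wy": 0, "wz": 0}, {"grip": 0, "tx": 0, "ty": 0, "tz": 0, "wx": 0, "wy": 0, "wz": 0}]}}

```text
time: 17.3
tool_pos: [534.8, -237.5, 231.6]
orientation: [-0.001, 0.113, 0.994, 0.0]
ft_force: [-0.1, 0.2, -0.7]
gripper_width: 41.7
grip_force: 92.7
```

```bash
python3 go.py 535.7 -237.9 232; python3 - <<'E'
from h import *
D=snap('side'); S=snap('scene')
cv2.imwrite('pics/c4.png',np.hstack([cv2.resize(D['pixels'][180:400,200:340],(382,600),interpolation=2),cv2.resize(S['pixels'][50:210,230:330],(375,600),interpolation=2)]))
E
```

```text
pos [ 534.8 -237.5  231.6] toolx yaw 167.03 shift/50: [-0.02 -0.   -0.01] j [-0.42  0.34  0.14  1.37  0.   -0.19] t 17.3 f [-0.1  0.2 -0.7] w 41.7
```

View pics/c4.png

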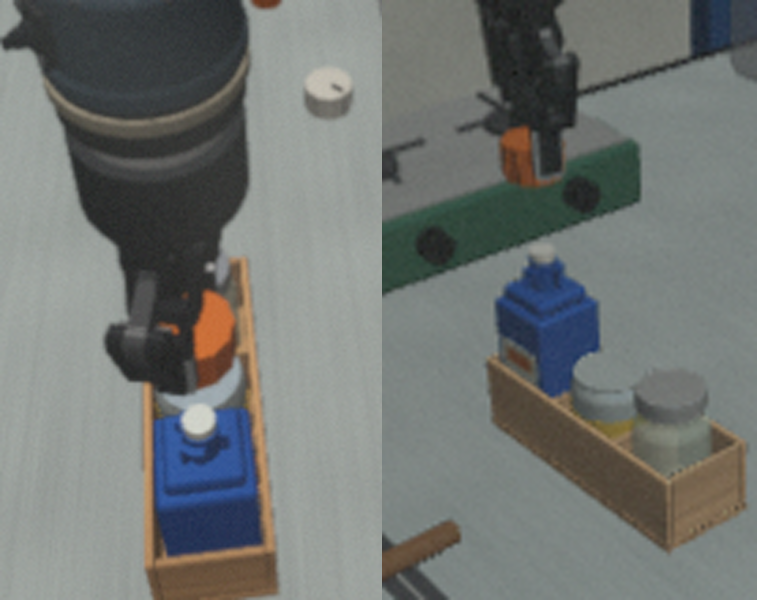

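The cap is off and held straight above the open bottle, which stands in its cell with the neck and white plunger showing.

```bash
python3 -c "
from plant import manip
print(manip.sign_off())"
```

```text
the job is handed in; nothing more can be done
None
```

The job is handed in at about 17 s of the 51 s allowed: the bottle stands upright in the green-mat cell, and the gripper holds its orange cap roughly 7 cm straight above the open neck; nothing else was moved on purpose.

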